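Lock the tip box with its clevis pin

ROBOT

A 6-joint arm with a two-finger parallel gripper is mounted at the origin on a cart in front of the work surface, level with it; the furniture and walls round the work are solid. World frame = base frame: x ahead of the robot, y to its left, z up, the work surface at z = 0. Lengths are in m, angles in rad, forces in N, time in s.
With the tool pointing down it reaches from about 0.325 to 0.9 m from the base axis. Payload 6.1 kg.
Tool frame: the origin (TCP) lies midway between the tips of the shut fingers; the grasp point (between the pads) lies 19 mm behind it; x points along the fingers, y is the direction in which the jaws open and shut, and the axes are right-handed (so a half turn about x gives the same grasp; the last joint's range is limited). The gripper opens to 85 mm and grips with 20 to 120 N. Pads are 22 mm wide; open, the fingers measure 114 mm over their backs; the gripper's body (76 mm by 85 mm) begins 54 mm behind the grasp point. The pads swing forward as they close: fully open they stand 13 mm farther back than shut.
Start: joints at [-1.256, 0.22, 1.526, -0, 1.395, -0.126], TCP at [0.267, -0.565, 0.231] pointing down, gripper open.
Joint ranges: [-2.98, 2.98], [-0.91, 2.08], [0.09, 2.57], [-1.24, 4.39], [0.2, 2.65], [-2.68, 2.68]. Speed limits (rad/s): [2.57, 2.57, 3.01, 3.14, 3.14, 3.14].

INTERFACE

Orientations are given as [roll, pitch, yaw] about the fixed x, y, z axes, in that order (R = Rz(yaw) Ry(pitch) Rx(roll)).
In Python, from plant import movep, move_l, set_joints, gripper_to, hold, inverse_kinematics, observe, get_image, get_calibration, Unreachable, job_done gives the robot as it stands. Calls block until the motion is done:
- movep(position, orientation): joint-space move of the TCP to a pose.
- move_l(position, feed=0.15, rotation=None, max_force=None): straight line of the TCP; rotation=None keeps the orientation; feed is the mean speed in m/s. With max_force (N) it stops when the force on the tool has changed by that much, and returns True; else False.
- set_joints(angles): joint-space move.
- gripper_to(opening, f_grip=None): finger opening in m; f_grip is the grip in N (None keeps the last); returns when the fingers have stopped.
- hold(seconds).
- inverse_kinematics(position, orientation): joint angles nearest the present ones, or None.
- observe(): the state.
- get_image(name): name is "side" or "top"; returns (picture, depth): 384x512x3 uint8, red, green, blue; 384x512 float32, m along the optical axis (not along the pixel's ray), 0 where there is no reading.
- get_calibration(name): a dict with "intrinsics" (3x3 intrinsics, pixels), "world_from_camera" (4x4, takes a point from camera to world coordinates). Camera axes: x right, y down, z forward; pixel columns grow to the right and rows downward; lengths in m; the calibration is good to about 2 mm. A picture is of the moment at which its call begins. get_calibration takes no time and is no camera call.
A pose or a line that the arm cannot do raises Unreachable and nothing moves.
- job_done(): hands the job in, once; it reports no verdict.
The state is a dict: "time_s": time; "q": joint angles; "joint_velocities": joint speeds; "joint_torque": joint torques, N m; "eef_pos": TCP position; "tcp_rot": TCP orientation; "ft_force": force on the tool from outside, world axes, zero at the start; "torque": the same for the moment, N m; "opening": finger opening in m.
Only numpy, scipy, OpenCV 4.12 (cv2) and the standard library are available. Lean on these libraries where they do the work, as an engineer would, in place of code of your own. Each camera call takes 0.05 s, during which the arm holds its last target.

TASK

Lock up the tip box for the night: swing its steel bar across the lid, right up to its stop, so that the eye at its end lies between the two brass ears. Then take the yellow-headed pin from its wooden stand and pass it from above through the upper ear, the eye and the lower ear, feeling gently for the hole and never forcing the pin, and press it fully home past the spring catch until its yellow head sits flush on the upper ear. Let go, and leave the glass, the card terminal and the salt shaker where they are.

Things in the scene. Friction and masses are not known exactly. Their poses are not given: they have to be found in the camera images.
- tip_box: Grey steel tip box screwed to the counter, 100 x 110 x 76 mm with lid; origin at the centre of its underside, z up, x away from the robot at yaw 0, y towards the brass ears. The bar lies 80 to 88 mm up; its upright pivot is at x 0, y -75 mm of this frame. A rail behind the ears reaches to x 38 mm, 95 mm up.
- yoke_mark (a point): Reference at the inner end of the yoke's travel, 98 mm up (the upper ear's top), box axes, at box x 0, y 77. Two level brass ears 36 (x) x 44 (y) mm, tops 76 and 98 mm up, 6 mm thick, web at +x; central 12 mm holes in line, 1 mm chamfers. The yoke is clamped with its holes at box x 0 and anywhere from 4 to 22 mm farther along y than this point, unmeasured: feel or look for the hole.
- catch_mark (a point): Reference of the spring catch, 73 mm up, 25 mm straight below yoke_mark; like the holes the catch is really 4 to 22 mm farther along box y. Two small balls reach into the lower ear's hole from its x sides. Pushing the pin past them takes roughly 4 to 8 N; the pin's own weight does not do it. The pin must never press on the ears, bar or box with more than 60 N. The yoke does not move in use.
- bar (a joint): Angle of the bar, rad: 0 when it lies straight along box +y with its eye between the ears, growing as it swings out towards the robot (counter-clockwise from above) to 1.1. A stop ends it at -0.011. Friction 0.08 N m keeps it where it is left. Its eye, 28 x 48 x 8 mm, has a long hole 13 mm wide, 34 mm along the bar, centred 165 mm from the pivot, to suit every yoke setting.
- bar_knob (a point): Grip point on the axis of the bar's red upright round knob, 14 mm diameter, 90 mm from the pivot; the knob stands 44 mm high on the bar (88 to 132 mm above the counter), this point is 26 mm above the bar's upper face. Axes: y along the bar towards its eye, z up.
- pin_grip (a point): Grip point of the loose 60 g pin, upright in its stand: round yellow head 18 mm diameter, 44 mm tall; point on the axis 26 mm above the head's flat underside. Below the head a steel shank, 10 mm diameter, runs 34 mm down, then a 10 mm nose tapers to 9 mm: the tip is 70 mm under this point. z up along the pin. With the head flush on the upper ear this point is 124 mm above the counter.
- pin_stand: Dark wooden block 56 x 56 x 50 mm fixed on the counter, with an upright 14 mm hole, 46 mm deep, at its centre, in which the pin stands with its head on the block's top. Origin at the centre of the underside.
- glass: Loose straight glass, 76 mm diameter, 86 mm tall, origin at the centre of its underside; bystander.
- card_terminal: Loose dark card terminal lying flat, 162 x 78 x 37 mm, origin at the centre of its underside; bystander.
- salt_shaker: Loose salt shaker, 44 mm diameter, 90 mm tall, origin at the centre of its underside; bystander.
There are look-alikes about, which are no part of the job. Of the things like the part that bears pin_grip, leave any that is blue or green; of the rest the smaller one is meant.

How it is judged:
By the outcome, as a careful person would: the job done as asked, in the order asked, and still so for the second after the job is handed in, with the robot touching nothing.
It also fails if it takes over 61 s, if anything falls off the work surface, if the arm or the gripper's body presses on something with over 40 N, if the wrist force passes 120 N, or if a joint passes its speed limit or range.

## Working session

There is one attempt and no reset: what is moved stays moved. The work goes in short steps, each a Python script; the robot and the scene stay as the last script left them, time stands still between calls to the robot, and variables do not carry over. Pictures are saved under pics/ and viewed, and the job is handed in when it is done.

```bash
mkdir -p pics; ls; python3 - <<'E'
from plant import *
import cv2,numpy as np
for n in("side","top"):
    im,d=get_image(n); np.save(f"pics/{n}0.npy",d); cv2.imwrite(f"pics/{n}0.png",im[:,:,::-1])
    c=get_calibration(n); print(n,np.round(c["intrinsics"],1).tolist(),np.round(c["world_from_camera"],3).tolist())
s=observe();print(s)
E
```

```text
pics
side [[372.4, 0.0, 256.1], [0.0, 372.4, 190.7], [0.0, 0.0, 1.0]] [[-0.838, -0.238, 0.491, 0.083], [-0.546, 0.358, -0.757, 0.711], [0.004, -0.903, -0.43, 0.494], [0.0, 0.0, 0.0, 1.0]]
top [[454.7, 0.0, 249.4], [0.0, 454.7, 192.1], [0.0, 0.0, 1.0]] [[-0.014, -0.989, 0.145, 0.372], [-1.0, 0.013, -0.012, -0.001], [0.01, -0.145, -0.989, 1.367], [0.0, 0.0, 0.0, 1.0]]
{'time_s': 0.1, 'q': array([-1.25611672e+00,  2.21149960e-01,  1.52753290e+00,  2.03628766e-06,
        1.39470011e+00, -1.26104220e-01]), 'joint_velocities': array([-0.00185448, -0.00314877, -0.00353476,  0.00023589, -0.00317387,
        0.0004183 ]), 'joint_torque': array([ 1.46930310e-03, -4.98239529e+01, -3.90548086e+01, -2.13861449e-04,
        5.67338939e-03,  7.02921241e-06]), 'eef_pos': array([ 0.26647508, -0.56472577,  0.23028781]), 'tcp_rot': array([-1.69801999,  1.56900602,  1.88435613]), 'ft_force': array([0.44042678, 0.12259079, 0.03781912]), 'torque': array([ 0.03132004,  0.04892892, -0.06440587]), 'opening': 0.08541763182089737}
```

View pics/side0.png

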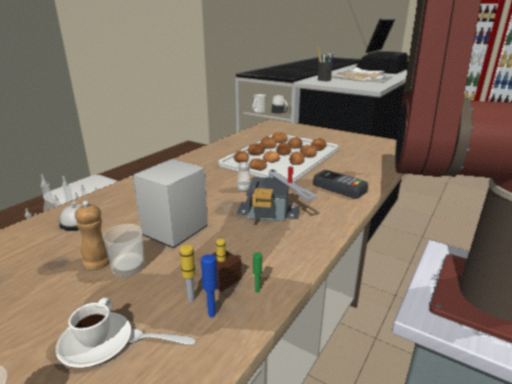

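View pics/top0.png

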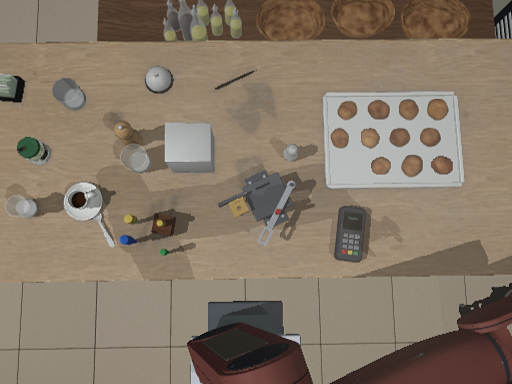

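```bash
python3 - <<'E'
import cv2
t=cv2.imread("pics/top0.png");s=cv2.imread("pics/side0.png")
cv2.imwrite("pics/c1.png",cv2.resize(t[160:260,200:310],None,fx=5,fy=5,interpolation=cv2.INTER_CUBIC))
a=cv2.resize(t[195:265,105:195],(450,350),interpolation=cv2.INTER_CUBIC);b=cv2.resize(s[225:325,165:275],(330,300),interpolation=cv2.INTER_CUBIC)
c=cv2.resize(s[160:230,225:325],(500,350),interpolation=cv2.INTER_CUBIC)
cv2.imwrite("pics/c2.png",cv2.hconcat([a[:300],b]));cv2.imwrite("pics/c3.png",c)
E
```

```text
(no output)
```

View pics/c1.png

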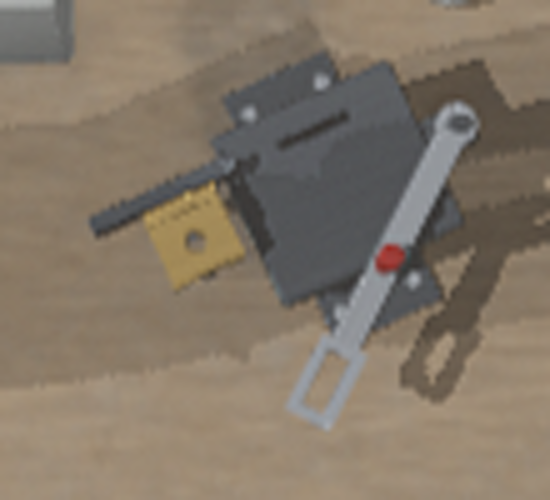

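View pics/c2.png

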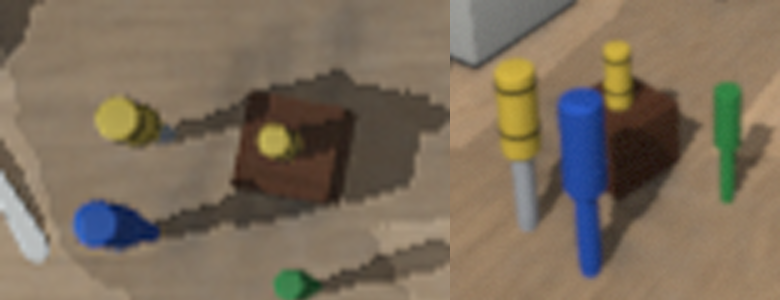

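View pics/c3.png

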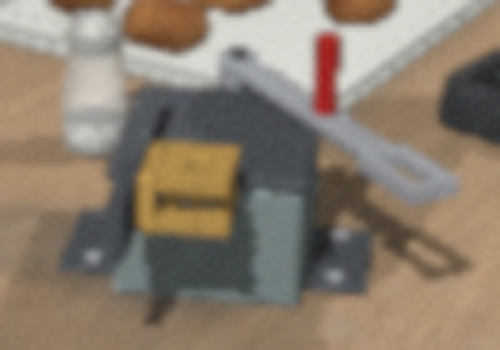

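```bash
cat > h.py <<'E'
import numpy as np,cv2
from plant import *
C={n:(np.array(get_calibration(n)["intrinsics"]),np.array(get_calibration(n)["world_from_camera"])) for n in("side","top")}
def onz(n,u,v,z):
    K,T=C[n]; r=T[:3,:3]@np.linalg.solve(K,[u,v,1]); o=T[:3,3]; return o+r*(z-o[2])/r[2]
def proj(n,p):
    K,T=C[n]; c=T[:3,:3].T@(np.asarray(p)-T[:3,3]); c=K@c; return c[:2]/c[2]
def cloud(n,d):
    K,T=C[n]; v,u=np.mgrid[:384,:512]; r=np.stack([u,v,np.ones_like(u)],-1)@np.linalg.inv(K).T
    return (r*d[...,None])@T[:3,:3].T+T[:3,3]
E
python3 - <<'E'
from h import *
f=lambda u,v,ox,oy:((u+.5)/5-.5+ox,(v+.5)/5-.5+oy)
for nm,p,z in[("hole",f(195,240,200,160),.098),("pivot",f(458,121,200,160),.09),("eye",f(326,384,200,160),.088),("pinhead",f(274,140,105,195),.094)]:
    print(nm,np.round(p,1),np.round(onz("top",*p,z),4))
for n in("top","side"):
    im=cv2.imread(f"pics/{n}0.png").astype(int);P=cloud(n,np.load(f"pics/{n}0.npy"));b,g,r=im[...,0],im[...,1],im[...,2]
    for nm,m in[("red",(r>120)&(g<70)&(b<70)),("yel",(r>130)&(g>110)&(b<100))]:
        k,l,s,c=cv2.connectedComponentsWithStats(m.astype(np.uint8))
        for i in range(1,k):
            if 4<s[i,4]<900 and P[l==i][:,0].min()>0.2:
                q=P[l==i];print(n,nm,s[i],np.round(c[i],1),np.round(np.median(q,0),3),np.round(q.min(0),3),np.round(q.max(0),3))
E
```

```text
hole [238.6 207.6] [0.5148 0.014  0.098 ]
pivot [291.2 183.8] [ 0.5819 -0.1365  0.09  ]
eye [264.8 236.4] [ 0.4337 -0.0585  0.088 ]
pinhead [159.4 222.6] [0.476 0.236 0.094]
top red [275 209   6   5  19] [277.6 211.2] [ 0.5   -0.094  0.131] [ 0.372 -0.099  0.117] [ 5.060e-01 -1.000e-03  1.367e+00]
top yel [199   6   9  10  46] [203.8  10.9] [ 1.246  0.132 -0.141] [ 1.236  0.122 -0.16 ] [ 1.255  0.152 -0.114]
top yel [226   6   8  10  31] [230.4  11.1] [ 1.244  0.036 -0.143] [ 1.236  0.029 -0.172] [ 1.255  0.055 -0.109]
top yel [214  17   8  10  44] [217.9  21.3] [ 1.205  0.082 -0.137] [ 1.198  0.072 -0.163] [ 1.215  0.098 -0.107]
top yel [234  19   7  10  41] [237.5  23.8] [ 1.196  0.015 -0.139] [ 1.187  0.005 -0.159] [ 1.203  0.026 -0.114]
top yel [193  25  13  16 103] [200.2  31.9] [ 1.14   0.14  -0.088] [ 1.129  0.125 -0.137] [ 1.152  0.17  -0.05 ]
top yel [231  28   2   4   5] [231.2  29.2] [ 1.197  0.038 -0.179] [ 1.19   0.034 -0.194] [ 1.2    0.038 -0.157]
top yel [168  31   7   9  51] [171.   34.9] [ 1.152  0.246 -0.131] [ 1.142  0.237 -0.156] [ 1.163  0.259 -0.107]
top yel [4
[... 19855 characters left out ...]
18 0.265 0.001] [ 0.315  0.253 -0.001] [0.321 0.277 0.003]
side yel [164 318   4   3   5] [165.4 319.2] [0.489 0.379 0.002] [0.486 0.378 0.001] [0.493 0.381 0.002]
side yel [204 319   6   5  10] [206.9 320.5] [0.426 0.341 0.002] [ 0.421  0.336 -0.   ] [0.429 0.345 0.003]
side yel [262 318   4   4   7] [263.  319.9] [0.344 0.285 0.002] [0.338 0.282 0.001] [0.347 0.288 0.003]
side yel [259 325   5   4  15] [261.2 326.2] [0.338 0.299 0.001] [ 0.334  0.294 -0.   ] [0.342 0.303 0.003]
side yel [147 339  21   5  44] [156.  340.5] [0.469 0.422 0.002] [ 0.45   0.414 -0.   ] [0.482 0.43  0.003]
side yel [ 28 368  12  10  13] [ 33.3 371.9] [0.579 0.566 0.001] [ 0.576  0.558 -0.   ] [0.58  0.575 0.003]
```

Named by top pixels: the small yellow-headed pin in the stand (159,223), a bigger loose yellow one (130,219), a blue one (127,240) and a green one (164,252). The crop shows that the yellow pin in the stand is the smaller of the two yellow ones, so it is the pin meant. The brass hole is at (238.6,207.6), the pivot at (291,184) and the knob at (278,211). The pivot-to-hole distance is 165 mm, inside the 156–174 mm allowed, and the pivot-to-eye distance is 167 mm against 165 mm given. Next I cross-check these points in the side view.

```bash
python3 - <<'E'
from h import *
hole=np.array([.5148,.014]);piv=np.array([.5819,-.1365]);
d=hole-piv;yaw=np.arctan2(-d[0],d[1]);print("yaw",yaw)
pts=[(*hole,.098),(*piv,.09),(.502,-.0945,.132),(.476,.236,.094),(.476,.236,.05)]
s=cv2.resize(cv2.imread("pics/side0.png"),None,fx=6,fy=6,interpolation=cv2.INTER_CUBIC)
for p in pts:
    u=proj("side",p);cv2.drawMarker(s,tuple(int(x) for x in (u+.5)*6-.5),(255,0,255),0,14,1)
a=s[165*6:225*6,230*6:330*6];b=s[230*6:290*6,200*6:233*6+18]
cv2.imwrite("pics/c4.png",cv2.hconcat([a,b])[:,:800])
# top overlay of ears/lid from model
bx=lambda x,y,z:np.array([*(piv+np.array([np.cos(yaw),np.sin(yaw)])*x+np.array([-np.sin(yaw),np.cos(yaw)])*(y+75e-3)),z])
t=cv2.resize(cv2.imread("pics/top0.png"),None,fx=6,fy=6,interpolation=cv2.INTER_CUBIC)
def poly(c):
    q=np.array([(proj("top",bx(*k))+.5)*6-.5 for k in c]).astype(int);cv2.polylines(t,[q],True,(255,0,255),1)
poly([(x,y,.076) for x,y in[(-.05,-.055),(.05,-.055),(.05,.055),(-.05,.055)]])
h=np.linalg.norm(d)-.075;print("hole box y",h)
poly([(x,h+y,.098) for x,y in[(-.018,-.022),(.018,-.022),(.018,.022),(-.018,.022)]])
cv2.imwrite("pics/c5.png",t[165*6:260*6,212*6:310*6])
E
```

```text
yaw 0.4193950727746986
hole box y 0.08978064206696125
```

View pics/c4.png

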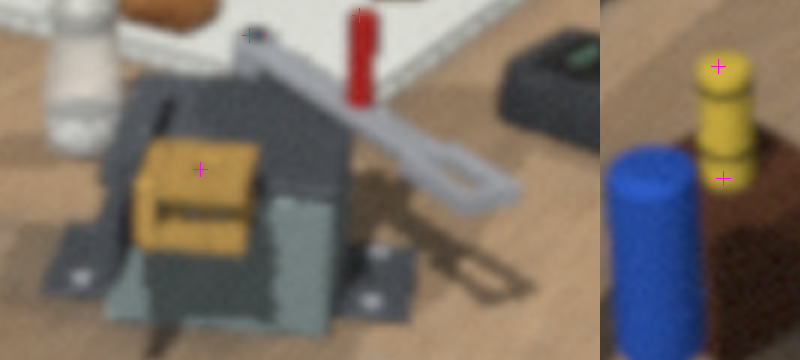

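View pics/c5.png

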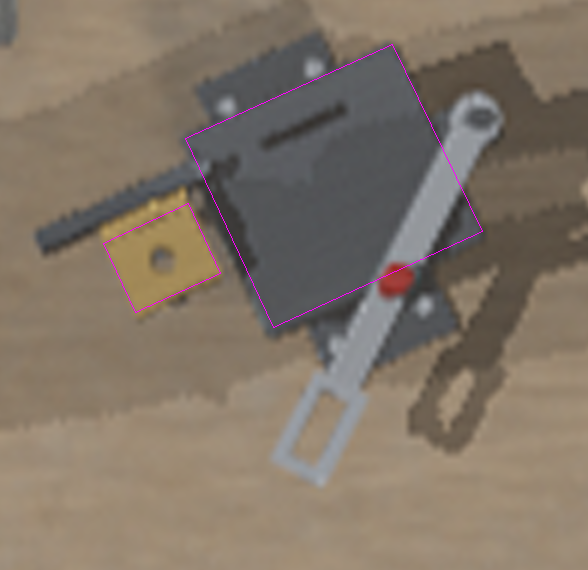

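```bash
cat >> h.py <<'E'
piv=np.array([.5819,-.1365]);yaw=.4194
ori=lambda psi:[0,np.pi/2,psi]
def knob(a): w=yaw+a; return piv+.09*np.array([-np.sin(w),np.cos(w)])
bx=lambda x,y:piv+np.array([np.cos(yaw),np.sin(yaw)])*x+np.array([-np.sin(yaw),np.cos(yaw)])*(y+75e-3)
E
python3 - <<'E'
from h import *
for k in(-1,1):
  for nm,p,psi in[("k0",[*knob(.667),.095],yaw+.667+k*np.pi/2),("k1",[*knob(-.011),.095],yaw-.011+k*np.pi/2),("pin",[.476,.236,.057],k*np.pi/2),("pin0",[.476,.236,.057],0),("hole",[.5148,.014,.105],yaw+k*np.pi/2)]:
    q=inverse_kinematics(p,ori(psi));print(k,nm,None if q is None else np.round(q,2))
E
```

```text
-1 k0 [-0.34  0.09  1.94 -0.    1.11 -1.43]
-1 k1 [-0.24  0.18  1.84 -0.    1.12 -0.65]
-1 pin [ 0.31  0.2   1.91 -0.    1.04  0.31]
-1 pin0 [ 0.31  0.2   1.91 -0.    1.04 -1.26]
-1 hole [-0.13  0.09  1.92 -0.    1.13 -0.55]
1 k0 [-0.34  0.09  1.94 -0.    1.11  1.71]
1 k1 [-0.24  0.18  1.84  0.    1.12  2.49]
1 pin None
1 pin0 [ 0.31  0.2   1.91 -0.    1.04 -1.26]
1 hole [-0.13  0.09  1.92  0.    1.13  2.6 ]
```

```bash
python3 - <<'E'
from h import *
p=np.pi/2
a=.667
o=ori(yaw+a-p)
movep([*knob(a),.19],o)
gripper_to(.045,f_grip=30)
s=observe();print(s["time_s"],s["eef_pos"],s["opening"])
print(move_l([*knob(a),.095],feed=.15,max_force=12))
s=observe();print(s["time_s"],s["eef_pos"],s["ft_force"])
gripper_to(.0,f_grip=25)
s=observe();print(s["time_s"],s["eef_pos"],s["ft_force"],s["opening"])
im,d=get_image("top");cv2.imwrite("pics/k1.png",cv2.resize(im[150:260,200:320,::-1],None,fx=5,fy=5))
E
```

```text
2.4833 [ 0.50224239 -0.09475169  0.18997885] 0.04489359096818773
False
3.2667 [ 0.50288825 -0.09478474  0.09576792] [ 0.43163243  0.12779438 -0.19040336]
3.6417 [ 0.50311034 -0.09490322  0.09622805] [-0.93269843 -0.30769097  5.75579901] 0.013250686360454943
```

View pics/k1.png

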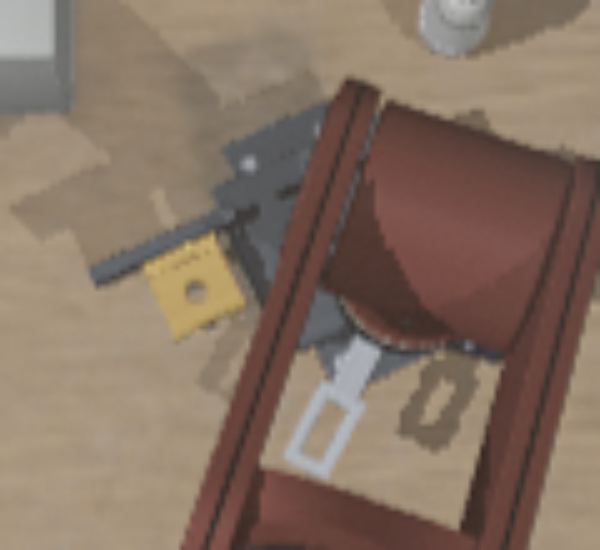

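The picture shows the gripper over the knob, with the bar eye at crop (325,440), still swung out. The opening of 13 mm means the knob is gripped. Now I swing the bar.

```bash
python3 - <<'E'
from h import *
p=np.pi/2
z=.096
for a in np.linspace(.667,.05,6)[1:]:
    r=move_l([*knob(a),z],feed=.12,rotation=ori(yaw+a-p),max_force=20); s=observe();print(round(a,3),r,np.round(s["eef_pos"],4),np.round(s["ft_force"],1))
    if r:break
else:
    r=move_l([*knob(-.05),z],feed=.04,rotation=ori(yaw-.03-p),max_force=9); s=observe();print(r,s["time_s"],np.round(s["eef_pos"],4),np.round(s["ft_force"],1),s["opening"])
    v=s["eef_pos"][:2]-piv;print("angle",np.arctan2(-v[0],v[1])-yaw,np.linalg.norm(v))
for n in("side","top"):
    im,d=get_image(n)
    c=im[150:240,215:335] if n=="side" else im[150:260,200:320]
    cv2.imwrite(f"pics/k2{n}.png",cv2.resize(c[:,:,::-1],None,fx=5,fy=5))
E
```

```text
0.544 False [ 0.5091 -0.0855  0.0963] [ 4.6 -2.1 -1.8]
0.42 False [ 0.5159 -0.0771  0.0963] [ 5.3 -3.3 -2.6]
0.297 False [ 0.5238 -0.0696  0.0963] [ 4.3 -5.2 -2.1]
0.173 False [ 0.5326 -0.0632  0.0963] [ 4.7 -5.6 -2.2]
0.05 False [ 0.542  -0.0579  0.0963] [ 4.  -6.3 -2.5]
True 5.2917 [ 0.5453 -0.0565  0.0962] [-2.5 -2.2  6.3] 0.01295998001652793
angle 0.009102017780022842 0.08797205360685957
```

View pics/k2side.png

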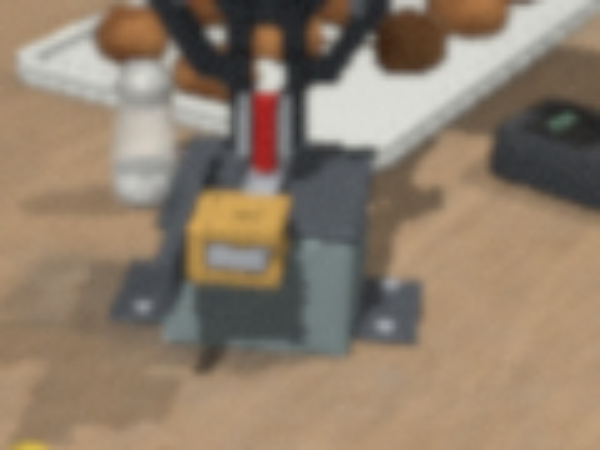

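View pics/k2top.png

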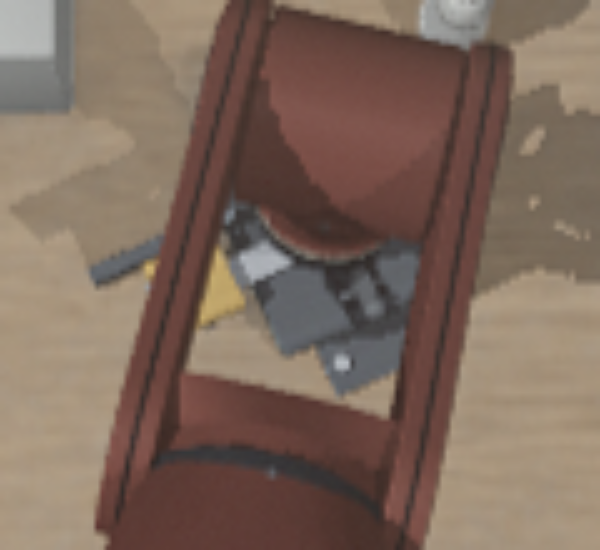

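The bar now lies between the ears: its steel eye shows inside the brass yoke at side crop (238,257). I push on a little to make sure it reaches the stop.

```bash
python3 - <<'E'
from h import *
p=np.pi/2
d=np.array([np.cos(yaw),np.sin(yaw),0])
for i in range(2):
    s=observe();e=s["eef_pos"];f0=s["ft_force"]
    r=move_l(list(e+d*.006),feed=.02,max_force=14);s=observe();print(r,s["time_s"],np.round((s["eef_pos"]-e)*1000,2),"along push",f0@d,s["ft_force"]@d,np.round(s["ft_force"],1))
    v=s["eef_pos"][:2]-piv;print("angle",np.arctan2(-v[0],v[1])-yaw)
    if s["ft_force"]@d<-12:break
E
```

```text
True 5.6167 [-0.09 -0.03  0.  ] along push -2.3265001990739473 -3.2488238270147347 [-3.  -1.2  5.3]
angle 0.009970029134830416
True 5.85 [-0.15  0.01 -0.03] along push -3.2488238270147347 -3.9513201511635136 [-3.8 -1.1  4.8]
angle 0.01146521056926697
```

```bash
python3 - <<'E'
from h import *
p=np.pi/2
gripper_to(.045)
e=observe()["eef_pos"]
move_l([e[0],e[1],.20],feed=.2)
movep([.476,.236,.19],ori(yaw-p))
s=observe();print(s["time_s"],np.round(s["ft_force"],2))
for n in("side","top"):
    im,d=get_image(n);cv2.imwrite(f"pics/k3{n}f.png",im[:,:,::-1])
    c=im[160:230,220:330] if n=="side" else im[160:230,205:315]
    cv2.imwrite(f"pics/k3{n}.png",cv2.resize(c[:,:,::-1],None,fx=7,fy=7,interpolation=cv2.INTER_CUBIC))
E
```

```text
8.0833 [ 0.59 -0.9   0.46]
```

View pics/k3side.png

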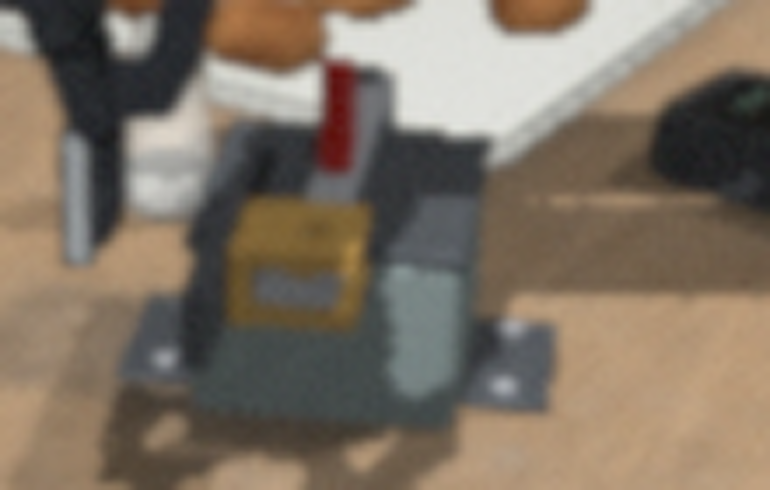

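View pics/k3top.png

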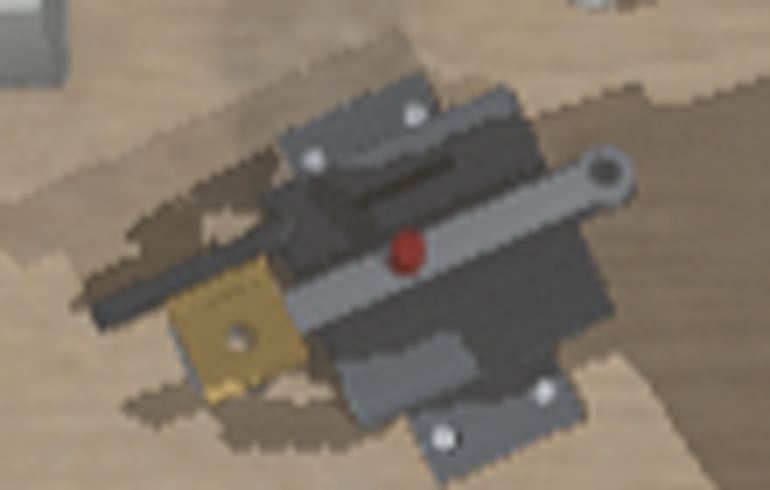

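View pics/k3sidef.png

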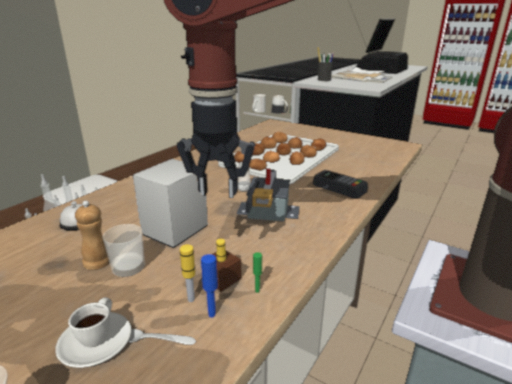

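The top view shows the bar lying straight over the lid with its end under the yoke: pivot at crop (605,170), knob (407,252), hole (238,338), all collinear. Two pushes met a hard stop (14 N, no movement). Now I take the pin.

```bash
python3 - <<'E'
from h import *
p=np.pi/2
x,y=.4755,.2358
print(move_l([x,y,.058],feed=.15,max_force=10));s=observe();print(s["time_s"],s["eef_pos"])
gripper_to(0,f_grip=50);s=observe();print(s["time_s"],s["eef_pos"],s["opening"],s["ft_force"])
move_l([x,y,.19],feed=.15);s=observe();print(s["time_s"],s["eef_pos"],s["opening"],s["ft_force"])
h=[.5148,.014]
movep([*h,.19],ori(yaw-p));s=observe();print(s["time_s"],s["eef_pos"],s["opening"],s["ft_force"])
for n in("side","top"):
    im,d=get_image(n);cv2.imwrite(f"pics/p1{n}.png",im[:,:,::-1])
    c=im[130:230,220:310] if n=="side" else im[160:250,185:295]
    cv2.imwrite(f"pics/p1{n}c.png",cv2.resize(c[:,:,::-1],None,fx=6,fy=6,interpolation=cv2.INTER_CUBIC))
E
```

```text
False
9.2167 [0.47641524 0.23597982 0.05898121]
9.575 [0.47631731 0.23609506 0.05915186] 0.016940444527514135 [0.09548661 0.1020438  6.31217152]
10.6083 [0.47469234 0.23552011 0.18868653] 0.016760994006967806 [-0.08948201  0.11388424 -0.81810114]
11.5083 [0.51450051 0.01478737 0.18950156] 0.01684335122209588 [ 0.4165863   0.66477278 -1.00023134]
```

View pics/p1sidec.png

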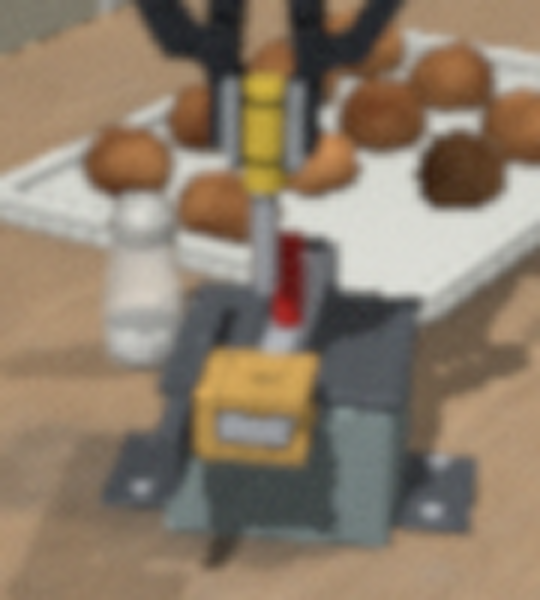

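View pics/p1topc.png

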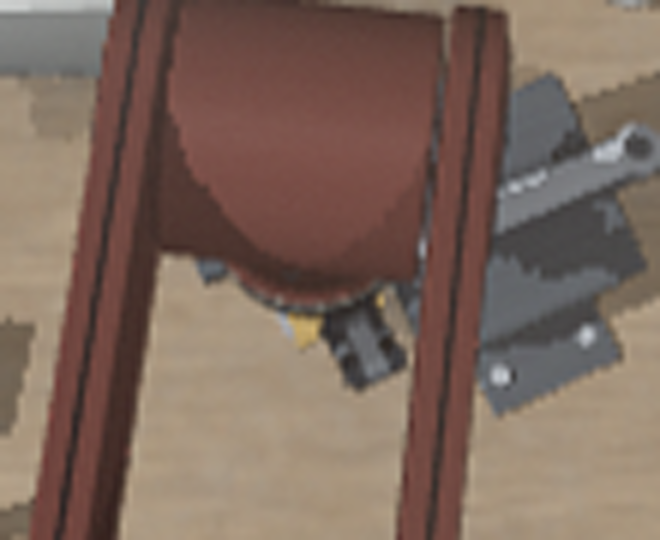

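```bash
python3 - <<'E'
from h import *
print(proj("side",[.5148,.014,.1364]),proj("side",[.5148,.014,.098]),proj("side",[.5148,.014,.1364+.044]))
s=cv2.imread("pics/p1side.png");
cv2.imwrite("pics/p2.png",cv2.resize(s[150:205,245:290],None,fx=12,fy=12,interpolation=cv2.INTER_NEAREST)[:600])
E
```

```text
[263.21700657 178.37422567] [263.02584921 192.77025865] [263.4449071  161.21107082]
```

View pics/p2.png

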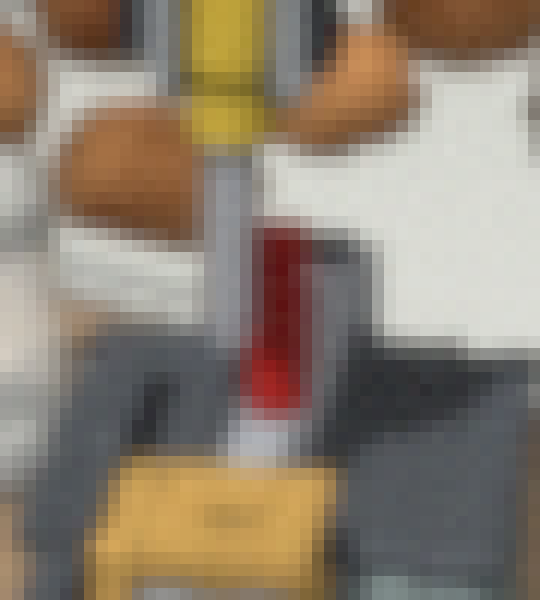

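```bash
cat >> h.py <<'E'
ex=np.array([np.cos(yaw),np.sin(yaw)]);ey=np.array([-np.sin(yaw),np.cos(yaw)])
G=.0531  # TCP z minus tip z
def st(tag=""):
    s=observe();e=s["eef_pos"];b=e[:2]-piv
    print(tag,"t%.1f"%s["time_s"],"tip z %.1f"%((e[2]-G)*1e3),"box x %.1f y %.1f"%(b@ex*1e3,(b@ey-.075)*1e3),"F",np.round([s["ft_force"][:2]@ex,s["ft_force"][:2]@ey,s["ft_force"][2]],1),"op %.1f"%(s["opening"]*1e3)); return s
E
python3 - <<'E'
from h import *
h=np.array([.5143,.0135])
move_l([*h,.165],feed=.1)
for i in range(2):   # remove steady tracking error
    e=observe()["eef_pos"]
hold(.2);s=st("above")
print(move_l([*h,.1461],feed=.02,max_force=4));st("down")
im,d=get_image("side");cv2.imwrite("pics/p3.png",cv2.resize(im[140:210,230:300,::-1],None,fx=8,fy=8,interpolation=cv2.INTER_CUBIC))
E
```

```text
above t12.2 tip z 112.7 box x -0.2 y 89.4 F [-0.2 -0.7 -0.7] op 16.8
False
down t13.3 tip z 93.2 box x -0.5 y 89.5 F [-0.1  0.1 -0.2] op 16.9
```

View pics/p3.png

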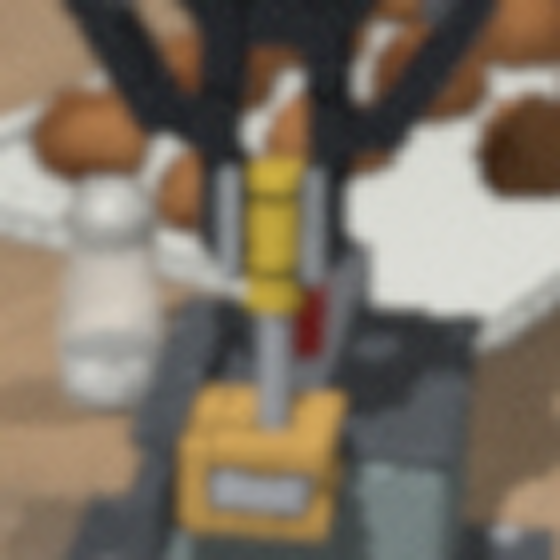

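The tip went 5 mm below the ear's top with no contact force, and the picture shows the shank entering the ear at crop (272,420). I carry on gently.

```bash
python3 - <<'E'
from h import *
e=observe()["eef_pos"]
h=np.array([.5143,.0135])
r=move_l([*h,G+.078],feed=.025,max_force=5);st(f"eye {r}")
if not r:
    r=move_l([*h,G+.0745],feed=.015,max_force=5);st(f"lower ear {r}")
E
```

```text
eye False t14.1 tip z 78.0 box x -0.6 y 89.5 F [-0.1 -0.4 -1. ] op 16.4
lower ear True t14.4 tip z 75.0 box x -0.9 y 89.4 F [-1.1 -0.5  2.5] op 16.6
```

Contact at tip height 75 mm: either the catch (73 mm) or the lower ear's chamfer. I press in small steps with a limit, watching the side forces.

```bash
python3 - <<'E'
from h import *
h=np.array([.5143,.0135])
for z in(.0735,.072,.070,.067):
    r=move_l([*h,G+z],feed=.015,max_force=10);s=st(f"{z} {r}")
    if r:break
E
```

```text
0.0735 False t14.6 tip z 73.7 box x -0.6 y 89.3 F [-1.6 -0.2  2.3] op 16.8
0.072 False t14.9 tip z 71.2 box x -1.1 y 89.7 F [-0.2 -1.8 -2.6] op 16.8
0.07 False t15.2 tip z 69.4 box x -1.0 y 89.8 F [ 0.2 -1.1 -2.8] op 16.9
0.067 False t15.5 tip z 66.7 box x -0.8 y 89.5 F [-0.6 -0.6 -1.5] op 16.6
```

```bash
python3 - <<'E'
from h import *
h=np.array([.5143,.0135])
for z in(.062,.058,.0555):
    r=move_l([*h,G+z],feed=.02,max_force=12);s=st(f"{z} {r}")
    if r:break
else:
    r=move_l([*h,G+.051],feed=.012,max_force=14);s=st(f"press {r}")
E
```

```text
0.062 False t15.9 tip z 61.5 box x -0.9 y 89.4 F [-0.1 -1.5 -2.4] op 16.5
0.058 False t16.3 tip z 57.4 box x -0.9 y 89.6 F [-0.5 -0.8 -3.4] op 16.8
0.0555 False t16.5 tip z 54.9 box x -1.0 y 89.7 F [-0.3 -1.8 -4. ] op 16.6
press True t16.8 tip z 54.0 box x -0.5 y 89.5 F [-1.3  0.3  5.6] op 16.8
```

The press ended at tip height 54.0 mm, exactly the flush height. One confirming press, then I release, lift and look.

```bash
python3 - <<'E'
from h import *
e=observe()["eef_pos"]
r=move_l([e[0],e[1],e[2]-.003],feed=.012,max_force=15);st(f"press2 {r}")
gripper_to(.04);st("open")
e=observe()["eef_pos"]
move_l([e[0],e[1],.22],feed=.15);st("up")
movep([.38,-.35,.25],ori(yaw-np.pi/2));st("away")
for n in("side","top"):
    im,d=get_image(n);cv2.imwrite(f"pics/e{n}.png",im[:,:,::-1]);np.save(f"pics/e{n}.npy",d)
    c=im[160:230,220:330] if n=="side" else im[160:230,205:315]
    cv2.imwrite(f"pics/e{n}c.png",cv2.resize(c[:,:,::-1],None,fx=7,fy=7,interpolation=cv2.INTER_CUBIC))
P=cloud("top",np.load("pics/etop.npy"));u=proj("top",[.514,.0145,.142]).round().astype(int);print(u,P[u[1]-1:u[1]+2,u[0]-1:u[0]+2,2].round(3))
E
```

```text
press2 True t17.0 tip z 54.0 box x -0.4 y 89.5 F [-0.9  0.6  7. ] op 16.6
open t17.4 tip z 52.6 box x -1.2 y 89.7 F [-0.1 -0.6 -1. ] op 40.0
up t18.3 tip z 165.8 box x -1.8 y 90.0 F [-0.3 -0.5 -0.5] op 40.1
away t19.7 tip z 196.6 box x -270.6 y -187.2 F [-0.9  1.1 -0. ] op 40.1
[238 206] [[0.144 0.141 0.14 ]
 [0.142 0.141 0.14 ]
 [0.144 0.149 0.142]]
```

View pics/esidec.png

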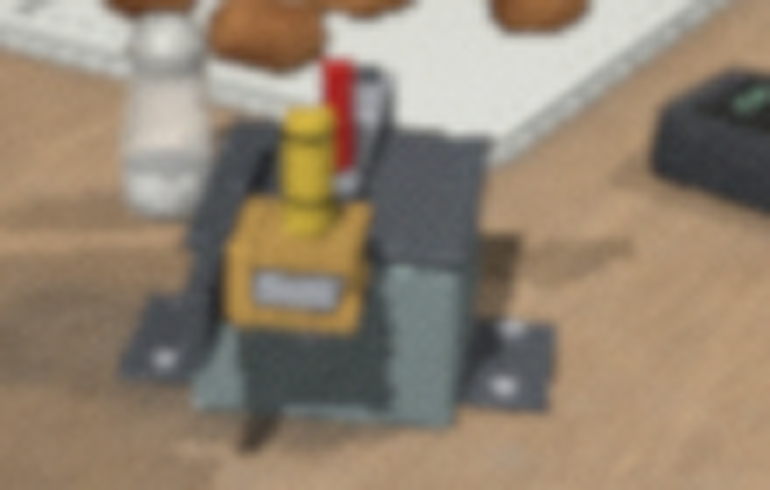

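View pics/etop.png

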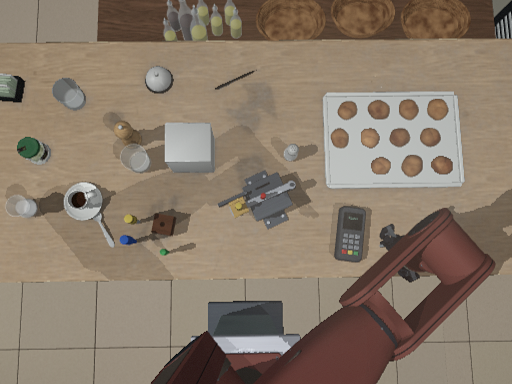

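View pics/etopc.png

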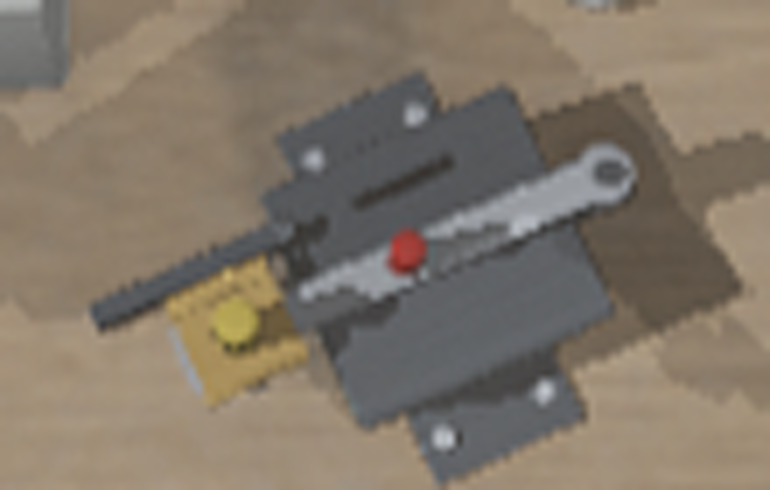

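The pin head stands upright on the ear, its top at 0.141–0.142 m (0.142 expected when flush). The stand at (163,225) is empty. The glass (135,158), card terminal (351,234) and salt shaker (291,152) are where they were at the start.

```bash
python3 - <<'E'
from plant import *
job_done();print(observe()["time_s"])
E
```

```text
the job is handed in; nothing more can be done
the job is handed in; nothing more can be done
```

The tip box is locked. The steel bar lies across the lid with its eye between the brass ears, and the small yellow-headed pin is pressed home. I handed the job in about 20 s into the 61 s allowed, with the gripper clear of everything.

**Bar:** I swung it by its red knob until it met a hard stop; two more pushes, each ended by a 14 N force change, did not move it. My measured knob angle there was about +0.01 rad against the stop's -0.011 rad. That is about 2 mm at the knob, within the camera calibration error, so I relied on the hard contact. The top view also showed pivot, knob and hole in line.

**Pin:** The tip entered the hole at the first try. I felt light contact at about 75 mm, where the catch begins, and it went through under a 10 N limit. Pressing stopped at tip height 54.0 mm, the flush height, and a second press there did not move it. I did not feel a distinct 4–8 N click; the side view did not show the catch itself.

**Last checks:** With the gripper away, the depth reading put the head's top at 141–142 mm, against 142 mm when flush. The last top picture shows the glass, card terminal and salt shaker where they were at the start.

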